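Set the encoder wheel to its zero mark

TASK

Zero the motor rig's spoked wheel: push spoke after spoke with the fingertips, gently, until the red index stem on the wheel's rim points straight up. Do not touch the delicate red stem, leave the loose things on the bench and on the rig's base where they are, and leave the wheel at rest and untouched.

Things in the scene. Friction and masses are not known exactly. Their poses are not given: they have to be found in the camera images.
- rig: Fixed motor rig; origin on the bench below the wheel's centre, z up, -x side faces the robot, y along the wheel's plane. Base 12 mm thick, x -145..135, y -150..150 mm. A blue guard plate (6 mm thick at x = -62 mm, 300 mm wide, top 167 mm up) covers the wheel's lower half in front: reach in above it. Behind the hub: pillar and 64 mm motor from x = 32 mm, with a black block on it up to 228 mm.
- wheel: Upright wheel, rim 280 mm outside, 240 mm inside diameter (20 mm bar), hub 52 mm diameter out to x = -41 mm. Origin at its centre, 180 mm above the bench; x is the axle (the rig's x, away from the robot), z points along the red stem. Turns endlessly both ways, positive = clockwise as the robot sees it. Stiff: 2.5 to 3 N at 85 mm from the centre moves it; it stays where left, hardly coasting.
- spokes: The wheel's five straight metal spokes, turning with it (origin and axes of the wheel), at 36, 108, 180, 252 and 324 degrees from the red stem, which lies midway between two. Each is a bar 14 mm wide, reaching from the hub to the rim, 40 mm deep (wheel x -34 to +6 mm), so 24 mm proud of the rim on the robot's side. The gaps between them are open right through.
- stem: Red index stem on the outside of the rim, 12 mm thick with a ball tip of 16 mm, standing 25 mm out of the rim. Origin at its foot, 138 mm from the wheel's centre; z points outward along it, away from the wheel's centre. Delicate: not to be touched. It starts somewhere in the lower part of the wheel.
- coupling: Loose brass cylinder, 26 mm diameter, 30 mm high, standing on the rig's base in front of the guard; origin under its centre. Leave alone.
- bearing: Loose steel ring, 36 mm diameter, 12 mm high, lying on the rig's base in front of the guard; origin under its centre. Leave alone.
- multimeter: Loose yellow multimeter lying flat, 165 x 85 x 48 mm; origin under its centre. Leave alone.
- breadboard: Loose white breadboard, 165 x 55 x 14 mm; origin under its centre. Leave alone.
- screwdriver: Loose screwdriver lying flat, 170 mm long along its x. Leave alone.
- spray: Loose blue spray can, 52 mm diameter, 150 mm high; origin under its centre. Leave alone.
- partsbox: Loose orange parts box, 100 x 70 x 35 mm, open on top; origin under its centre. Leave alone.

How it is judged (in metres and radians):
On the way:
1. the fingers push a spoke while the stem is still well away from upright (contact force between the fingers and spokes above 0.8 N and angle between stem's own z axis and vertical above 0.4 rad), for 0.1 s.
At the end, for the whole second after the job is handed in: The red stem points straight up within 0.09 rad (5 degrees), the wheel is at rest, and each loose thing is within 20 mm of where it started (angle between stem's own z axis and vertical below 0.09 rad and angular speed of wheel below 0.05 rad/s and distance of each of coupling, bearing, multimeter, breadboard, screwdriver, spray, partsbox from where it was at the start of the episode below 0.02 m); the robot touches nothing.
It fails at once if the red stem is touched (contact force between the arm and stem above 0.5 N).
It fails at once if the red stem is touched by the fingers (contact force between the fingers and stem above 0.5 N).
It fails at once if the wheel is flung round (over 5 rad/s) (angular speed of wheel above 5 rad/s).
It fails at once if the fingers strike, press or squeeze the wheel with over 60 N (contact force between the fingers and wheel above 60 N).
It fails at once if a loose thing is shoved, lifted or carried (over 30 mm) (distance of any of coupling, bearing, multimeter, breadboard, screwdriver, spray, partsbox from where it was at the start of the episode above 0.03 m).
It also fails if it takes over 72 s, if anything falls off the work surface, if the arm or the gripper's body presses on something with over 40 N, if the wrist force passes 120 N, or if a joint passes its speed limit or range.

ROBOT

A 7-joint arm with a two-finger parallel gripper is mounted at the origin on the work surface. World frame = base frame: x ahead of the robot, y to its left, z up, the work surface at z = 0. Lengths are in mm, angles in rad, forces in N, time in s.
With the tool pointing down it reaches from about 425 to 1025 mm from the base axis. Payload 9.4 kg.
Tool frame: the origin (TCP) lies at the very end of the fingers, on their centre line; the grasp point (between the pads) lies 19 mm behind it; z points along the fingers, y is the direction in which the jaws open and shut (so a half turn about z gives the same grasp; the last joint's range is limited). The gripper opens to 93 mm and grips with 3 to 60 N. Pads are 15 mm wide; open, the fingers measure 128 mm over their backs; the gripper's body (75 mm by 188 mm) begins 65 mm behind the grasp point.
Start: joints at [-1.419, 0.599, -0.003, 1.599, 0.002, 0.943, -0.08], TCP at [164.441, 706.104, 218.618] pointing down, gripper open.
Joint ranges: [-2.57, 2.57], [-0.35, 1.97], [-1.29, 1.29], [0.11, 2.56], [-1.05, 4.19], [0.11, 1.86], [-2.63, 2.63]. Speed limits (rad/s): [2.22, 2.22, 3.01, 3.01, 3.14, 3.14, 3.14].

INTERFACE

Orientations are given as a unit quaternion [w, x, y, z].
In Python, from plant import read_state, capture, hand_in gives the robot as it stands. The module is installed in compiled form; this text tells all that it offers.
- The arm moves only by the tool apply_moves, never from a script. Its argument "plan" is a list of rows, each a list of 2 entries, a list of its own where there are three numbers: the shift along the world's x, y, z in m, then the turn about the world's z in degrees. In form: [[[tx, ty, tz], turn], ...]. A call has 1 to 5 rows; each row shifts and turns the pose as measured when the row begins; what a row does not reach is not made up. A row lasts 1/10 s, in which the tool goes at most 50 mm and 8.59 degrees, less where a joint would pass 70% of its speed; a pose out of reach is approached as far as the arm can. A call with a gripper value outside its range is refused whole. "gripper" is the closure in counts, from 0 (fully open) to 255 (shut), set as the call begins (left out, the last holds). The fingers move at their own pace and stop on an object; the grip force is fixed at half the most. Time passes only in rows, so rows that do not move let the fingers close. It gives the time, the measured TCP pose, the force and the opening at its end, in the units of the state.
- read_state(): the state, without advancing time (a new reading comes with each control period).
- capture(name): name is "side" or "top"; returns a dict with "pixels" (420x560x3 uint8, red, green, blue), "fx", "fy", "cx", "cy" (pixels), "rvec" (rotation vector, rad) and "tvec" (3), from world to camera coordinates, as OpenCV has them. Camera axes: x right, y down, z forward; pixel columns grow to the right and rows downward; lengths in mm; the calibration is good to about 2 mm. A picture is of the moment at which its call begins. There is no depth.
- hand_in(): hands the job in, once; it reports no verdict.
The state is a dict: "time_s": time; "joints": joint angles; "joint_vel": joint speeds; "tau": joint torques, N m; "ee_pos": TCP position; "tool_rot": TCP orientation; "wrist_force": force on the tool from outside, world axes, zero at the start; "moment": the same for the moment, N m; "grip_width": finger opening in mm.
Only numpy, scipy, OpenCV 4.12 (cv2) and the standard library are available. Lean on these libraries where they do the work, as an engineer would, in place of code of your own. Each camera call takes 0.05 s, during which the arm holds its last target.

## Working session

There is one attempt and no reset: what is moved stays moved. The work goes in short steps, Python scripts to look and compute and a tool call to move; the robot and the scene stay as the last step left them, time stands still between calls to the robot, and variables do not carry over. Pictures are saved under pics/ and viewed, and the job is handed in when it is done.

Besides the shell and the picture viewer there is one more tool, called as name([rows], argument=value, ...), one row to a line, values as JSON. apply_moves: Moves the arm, as the interface text tells. Its arguments: {"type":"object","properties":{"plan":{"type":"array"},"gripper":{"type":"number"}},"required":["plan"]}

```bash
mkdir -p pics; cat > h.py <<'E'
import cv2,numpy as np
from plant import read_state,capture,hand_in
def snap(n,f):
    c=capture(n); cv2.imwrite('pics/'+f,c['pixels'][:,:,::-1]); 
    np.savez('pics/'+f+'.npz',**c); return c
def proj(c,P):
    K=np.array([[c['fx'],0,c['cx']],[0,c['fy'],c['cy']],[0,0,1.]])
    return cv2.projectPoints(np.array(P,float).reshape(-1,1,3),np.array(c['rvec'],float),np.array(c['tvec'],float),K,None)[0].reshape(-1,2)
def ray(c,uv):
    R=cv2.Rodrigues(np.array(c['rvec'],float))[0];t=np.array(c['tvec'],float).ravel()
    d=R.T@np.array([(uv[0]-c['cx'])/c['fx'],(uv[1]-c['cy'])/c['fy'],1]);return -R.T@t,d
def onplane(c,uv,n,d0):
    o,d=ray(c,uv);n=np.array(n,float);return o+d*(d0-n@o)/(n@d)
E
python3 - <<'E'
from h import *
for n in('side','top'):
    c=snap(n,n+'0.png');R=cv2.Rodrigues(np.array(c['rvec'],float))[0];print(n,-R.T@np.array(c['tvec']).ravel(),R[2],c['fx'])
print(read_state())
E
```

```text
side [ -10.03032465 -937.36305745  862.64612352] [ 0.39946796  0.74875022 -0.52895978] 467.8305491752429
top [ 290.91375754  -12.79287794 1639.34790441] [ 0.1237698  -0.0011568  -0.99231028] 525.6188416205263
{'time_s': 0.1, 'joints': array([-1.41869257,  0.60004298, -0.00254637,  1.60005062,  0.00182363,
        0.94292981, -0.07978113]), 'joint_vel': array([ 0.00092562, -0.00145348,  0.00175545, -0.00153572,  0.00036887,
       -0.00172468,  0.00196914]), 'tau': array([ 5.29270168e-03, -7.66551447e+01,  1.50241669e+00, -2.52937192e+01,
       -5.22932480e-02,  1.36865705e-02,  4.03215176e-05]), 'ee_pos': array([164.35657966, 705.66391705, 217.84758275]), 'tool_rot': array([-6.48927915e-06,  1.14105906e-01,  9.93468335e-01, -7.14452070e-04]), 'wrist_force': array([-0.34646805, -0.13864908,  0.92560073]), 'moment': array([-0.00507895, -0.00877501,  0.00382228]), 'grip_width': 92.82946708379228}
```

View pics/side0.png

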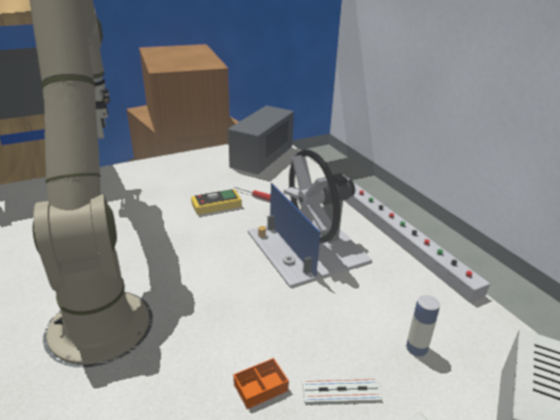

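View pics/top0.png

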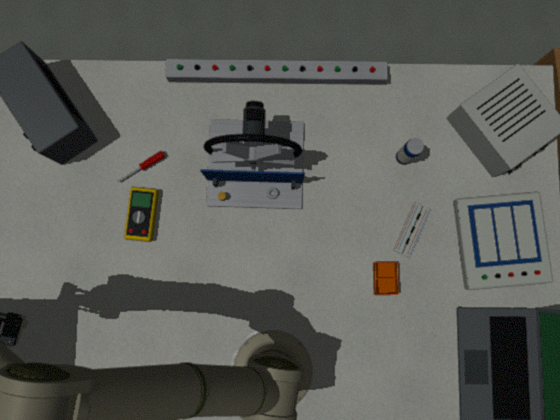

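```bash
python3 - <<'E'
import cv2
a=cv2.imread('pics/side0.png')[130:300,220:390];b=cv2.imread('pics/top0.png')[85:225,185:325]
cv2.imwrite('pics/z0.png',cv2.resize(a,(590,590),interpolation=cv2.INTER_CUBIC));cv2.imwrite('pics/z1.png',cv2.resize(b,(590,590),interpolation=cv2.INTER_CUBIC))
E
```

```text
(no output)
```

View pics/z0.png

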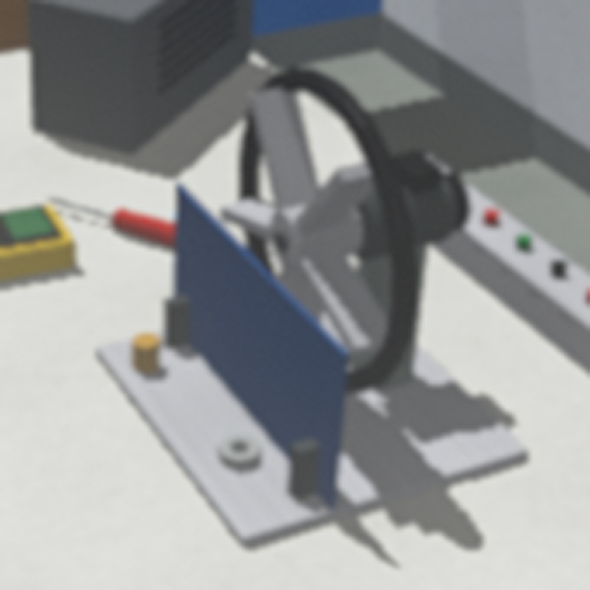

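View pics/z1.png

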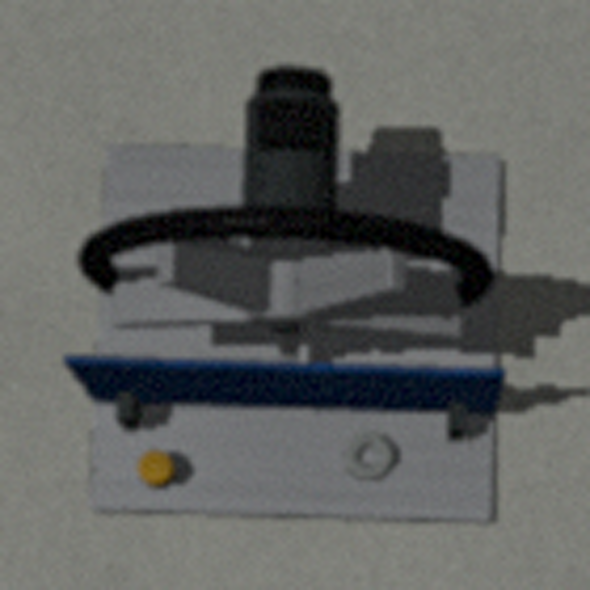

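```bash
python3 - <<'E'
from h import *
S=dict(np.load('pics/side0.png.npz'));T=dict(np.load('pics/top0.png.npz'))
t=lambda x,y:(185+(x+.5)*140/590-.5,85+(y+.5)*140/590-.5); s=lambda x,y:(220+(x+.5)*170/590-.5,130+(y+.5)*170/590-.5)
for n,c,f,p,z in [('nl',T,t,(94,513),12),('nr',T,t,(494,521),12),('fl',T,t,(105,143),12),('fr',T,t,(503,150),12),('gl',T,t,(66,357),167),('gr',T,t,(503,370),167),
 ('nl',S,s,(98,352),12),('nr',S,s,(248,536),12),('fr',S,s,(527,455),12),('gl',S,s,(180,187),167),('gr',S,s,(347,355),167)]:
    print(n,onplane(c,f(*p),[0,0,1],z).round(1))
E
```

```text
nl [495.2 209.   12. ]
nr [492.8 -87.2  12. ]
fl [777.2 208.7  12. ]
fr [775.5 -92.3  12. ]
gl [581.8 209.8 167. ]
gr [576.4 -85.6 167. ]
nl [495.6 198.   12. ]
nr [496.7 -88.   12. ]
fr [762.3 -99.5  12. ]
gl [577.2 197.9 167. ]
gr [572.6 -93.  167. ]
```

```bash
cat >> h.py <<'E'
O=np.array([640.,57.,0]);YAW=-.012
RX=np.array([np.cos(YAW),np.sin(YAW),0]);RY=np.array([-np.sin(YAW),np.cos(YAW),0])
def rig(p): return O+p[0]*RX+p[1]*RY+np.array([0,0,p[2]])
def rigang(c,uv,x):
    P=onplane(c,uv,RX,RX@O+x)-O; y=P@RY; z=P[2]-180
    return round(float(np.degrees(np.arctan2(-y,z))),1),round(float(np.hypot(y,z)),1)  # cw seen from robot
E
python3 - <<'E'
from h import *
for n in('side','top'):
    c=dict(np.load(f'pics/{n}0.png.npz'));im=c['pixels'][:,:,::-1].copy()
    x0,y0,w=(220,130,170) if n=='side' else (185,85,140)
    hsv=cv2.cvtColor(im,cv2.COLOR_BGR2HSV);m=((hsv[...,0]<8)|(hsv[...,0]>172))&(hsv[...,1]>110)&(hsv[...,2]>40)
    ys,xs=np.nonzero(m[y0:y0+w,x0:x0+w]);print(n,sorted(set(zip((xs+x0).tolist(),(ys+y0).tolist())))[:60])
    z=cv2.resize(im[y0:y0+w,x0:x0+w],(595,595),interpolation=cv2.INTER_CUBIC);k=595/w
    def pt(P,col):
        u=proj(c,rig(P))[0]; cv2.circle(z,(int((u[0]-x0+.5)*k),int((u[1]-y0+.5)*k)),2,col,-1)
    for a in np.radians(np.arange(0,360,10)):
        for r in(120,140): pt((0,-r*np.sin(a),180+r*np.cos(a)),(0,255,0))
        pt((-41,-26*np.sin(a),180+26*np.cos(a)),(0,255,255))
    for y in(-150,150):
        pt((-62,y,167),(0,0,255))
        for x in(-145,135):pt((x,y,12),(255,0,255))
    cv2.imwrite(f'pics/o_{n}.png',z)
E
```

```text
side [(253, 192), (253, 193), (254, 191), (254, 192), (254, 193), (254, 194), (255, 191), (255, 192), (255, 193), (255, 194), (256, 191), (256, 192), (256, 193), (256, 194), (257, 192), (257, 193), (257, 194), (257, 195), (258, 192), (258, 193), (258, 194), (258, 195), (259, 192), (259, 193), (259, 194), (259, 195), (260, 192), (260, 193), (260, 194), (260, 195), (260, 196), (261, 193), (261, 194), (261, 195), (261, 196), (262, 193), (262, 194), (262, 195), (262, 196), (263, 193), (263, 194), (263, 195), (263, 196), (263, 197), (264, 193), (264, 194), (264, 195), (264, 196), (264, 197), (265, 194), (265, 195), (265, 196), (265, 197), (266, 194), (266, 195), (266, 196), (266, 197), (266, 198), (267, 194), (267, 195)]
top []
```

View pics/o_side.png

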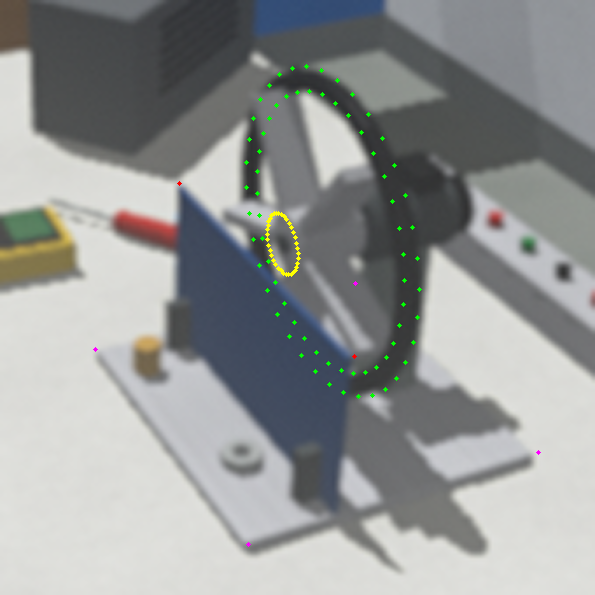

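View pics/o_top.png

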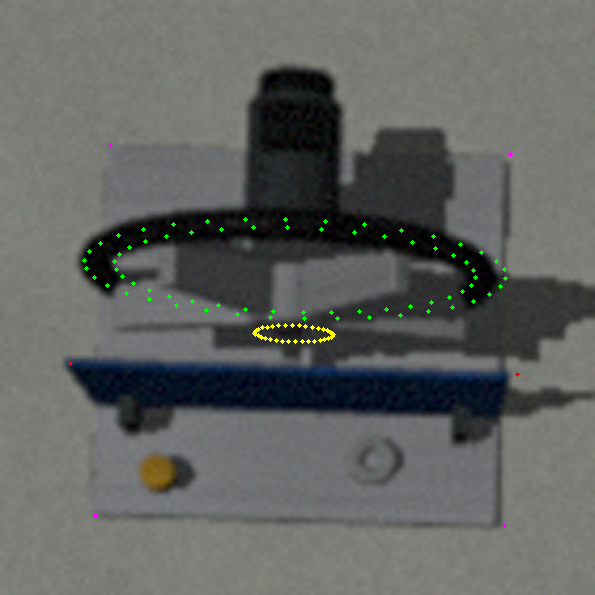

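```bash
python3 - <<'E'
import cv2,numpy as np
a=cv2.imread('pics/side0.png')[145:245,270:350];b=cv2.imread('pics/top0.png')[128:178,200:310]
for i,(q,k) in enumerate([(a,6),(b,7)]):
    q=cv2.resize(q,None,fx=k,fy=k,interpolation=cv2.INTER_CUBIC); q=np.clip(q.astype(float)*(1.3 if i==0 else 1.8),0,255); cv2.imwrite(f'pics/zz{i}.png',q)
E
```

```text
[ WARN:0@0.065] global loadsave.cpp:1063 imwrite_ Unsupported depth image for selected encoder is fallbacked to CV_8U.
```

View pics/zz0.png

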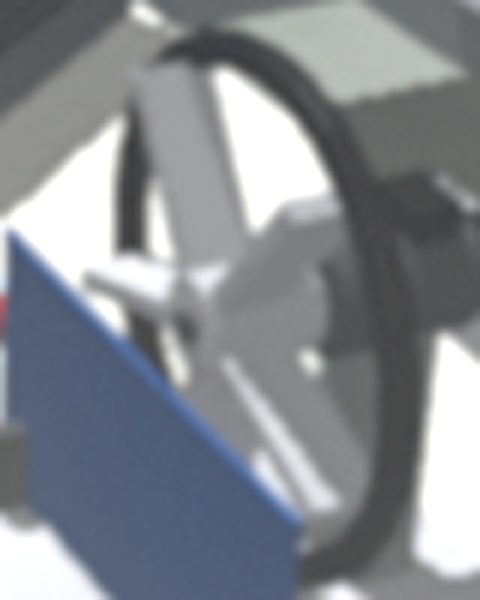

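View pics/zz1.png

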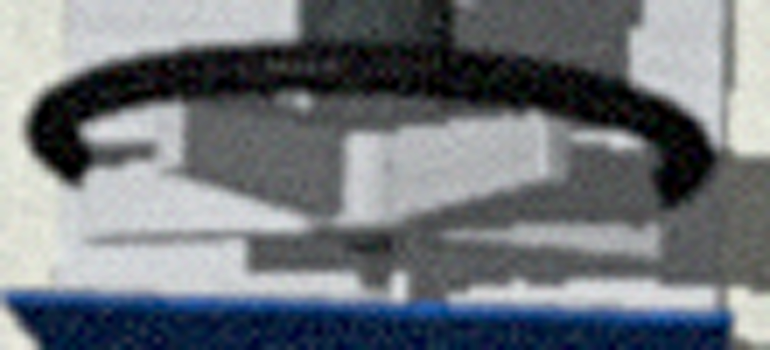

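```bash
sed -i 's/640.,57/640.,59/' h.py; python3 - <<'E'
from h import *
S=dict(np.load('pics/side0.png.npz'));T=dict(np.load('pics/top0.png.npz'))
s=lambda x,y:(270+(x+.5)/6-.5,145+(y+.5)/6-.5);t=lambda x,y:(200+(x+.5)/7-.5,128+(y+.5)/7-.5)
def show(n,c,p,q):
    r=[]
    for u in(p,q):
        P=onplane(c,u,RX,RX@O-34)-O; r.append((-(P@RY),P[2]-180))
    d=np.array(r[0])-r[1]; print(n,np.round(r,1).tolist(),'dir',round(float(np.degrees(np.arctan2(*d))),1),rigang(c,p,-34))
show('top left edge',S,s(137,85),s(180,262))
show('left upper edge',S,s(88,272),s(170,290))
show('left lower edge',S,s(95,283),s(165,312))
show('lowright lower edge',S,s(322,515),s(225,365))
show('T left upper edge',T,t(90,240),t(320,228))
show('T right up',T,t(545,178),t(400,222))
E
```

```text
top left edge [[-67.5, 96.9], [-17.2, 24.9]] dir -34.9 (-34.9, 118.0)
left upper edge [[-109.8, -28.2], [-25.2, 5.2]] dir -111.5 (-104.4, 113.3)
left lower edge [[-101.8, -30.6], [-28.8, -9.2]] dir -106.4 (-106.7, 106.2)
lowright lower edge [[122.7, -35.8], [30.3, -6.9]] dir 107.3 (106.3, 127.9)
T left upper edge [[-118.5, -29.8], [-21.7, 4.2]] dir -109.3 (-104.1, 122.2)
T right up [[69.0, 102.6], [11.2, 19.1]] dir 34.7 (33.9, 123.6)
```

```bash
python3 - <<'E'
from h import *
for n in('side','top'):
    c=dict(np.load(f'pics/{n}0.png.npz'));im=c['pixels'][:,:,::-1].copy()
    x0,y0,w=(270,180,80) if n=='side' else (185,85,140)
    k=8 if n=='side' else 4
    z=np.clip(cv2.resize(im[y0:y0+w,x0:x0+w],None,fx=k,fy=k,interpolation=cv2.INTER_CUBIC)*1.5,0,255).astype(np.uint8)
    def pt(P,col):
        u=proj(c,rig(P))[0]; cv2.circle(z,(int((u[0]-x0+.5)*k),int((u[1]-y0+.5)*k)),2,col,-1)
    for a in np.radians([144,216,180]):
        for r in(140,150,160): pt((0,-r*np.sin(a),180+r*np.cos(a)),(0,255,0) if a>3 else (0,0,255))
    cv2.imwrite(f'pics/p_{n}.png',z)
E
```

```text
(no output)
```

View pics/p_side.png

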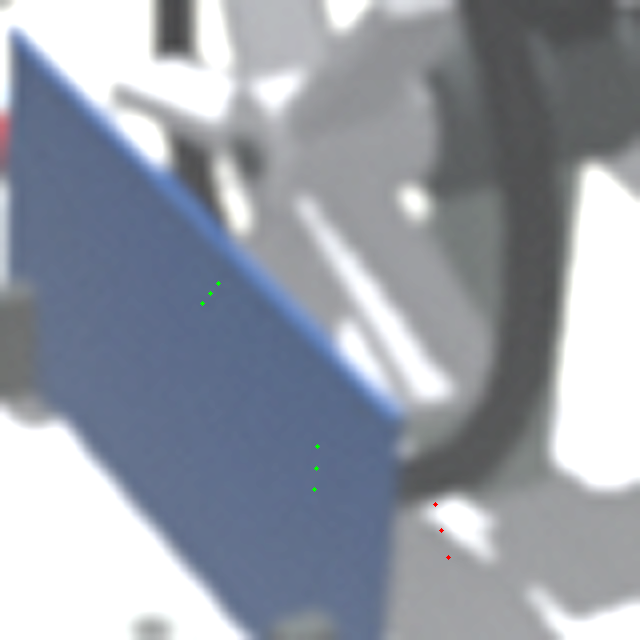

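apply_moves([
  [[0, 0, 0.05], 0],
  [[0, 0, 0.05], -8],
  [[0, 0, 0.05], -8],
  [[0.02, -0.03, 0.03], -8],
  [[0.03, -0.038, 0], -8],
], gripper=255)

```text
time_s: 0.6
ee_pos: [208.6, 637.4, 397.7]
tool_rot: [-0.005, 0.387, 0.922, -0.005]
wrist_force: [1.0, -0.6, -1.0]
grip_width: 57.5
```

apply_moves([
  [[0.03, -0.037, 0.01], -8],
  [[0.03, -0.037, 0.01], -8],
  [[0.03, -0.037, 0], -8],
  [[0.03, -0.037, 0], -8],
  [[0.03, -0.037, 0], -8],
])

```text
time_s: 1.1
ee_pos: [361.9, 444.6, 418.9]
tool_rot: [-0.008, 0.689, 0.725, -0.002]
wrist_force: [0.2, 0.2, 0.1]
grip_width: 17.6
```

apply_moves([
  [[0.03, -0.037, 0], -3],
  [[0.03, -0.037, 0], 0],
  [[0.03, -0.037, 0], 0],
  [[0.03, -0.037, 0], 0],
  [[0.03, -0.037, 0], 0],
])

```text
time_s: 1.6
ee_pos: [515.4, 250.5, 418.7]
tool_rot: [-0.008, 0.71, 0.704, -0.002]
wrist_force: [1.3, 0.5, 0.5]
grip_width: 0.5
```

apply_moves([
  [[0.03, -0.03, 0], 0],
  [[0.03, -0.03, 0], 0],
  [[0.02, -0.025, 0], 0],
  [[0.01, -0.01, 0], 0],
  [[0, 0, 0], 0],
])

```text
time_s: 2.1
ee_pos: [610.3, 144.2, 417.6]
tool_rot: [-0.008, 0.713, 0.701, -0.004]
wrist_force: [-0.0, 0.5, 0.1]
grip_width: 0.5
```

Adjust to x 605, y 155 and descend to about z 330 to look.

apply_moves([
  [[-0.005, 0.011, -0.03], 0],
  [[0, 0, -0.03], 0],
  [[0, 0, -0.025], 0],
  [[0, 0, 0], 0],
])

```text
time_s: 2.5
ee_pos: [601.6, 162.5, 330.3]
tool_rot: [-0.009, 0.711, 0.703, -0.003]
wrist_force: [-0.2, 1.1, -0.7]
grip_width: 0.5
```

```bash
cat >> h.py <<'E'
def look(tag):
    c=snap('side','s%s.png'%tag);d=snap('top','t%s.png'%tag)
    a=cv2.resize(c['pixels'][110:290,210:390,::-1],(400,400),interpolation=cv2.INTER_CUBIC);b=cv2.resize(d['pixels'][70:230,170:330,::-1],(400,400),interpolation=cv2.INTER_CUBIC)
    cv2.imwrite('pics/l%s.png'%tag,np.hstack([a,np.clip(b*1.4,0,255).astype(np.uint8)]))
E
python3 -c "
from h import *
look('1');s=read_state();print(s['ee_pos'],s['wrist_force'])"
```

```text
[603.56431535 162.07467556 333.59726589] [-0.48916708  0.41625537  0.72790748]
```

View pics/l1.png

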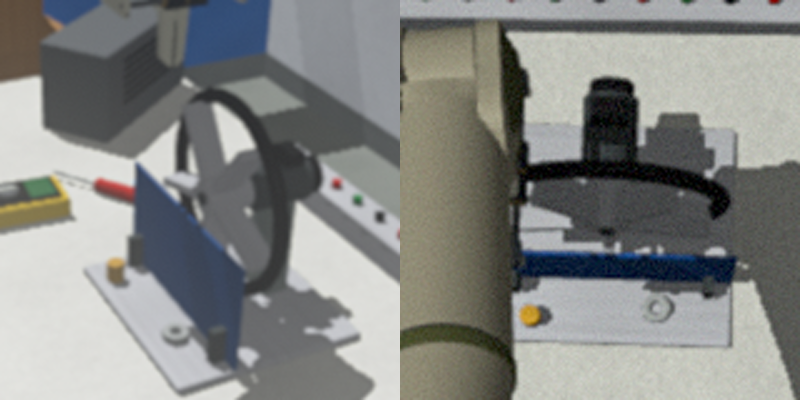

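apply_moves([
  [[0, 0, -0.03], 0],
  [[0, 0, -0.03], 0],
  [[0, 0, -0.02], 0],
  [[0, 0, 0], 0],
])

```text
time_s: 3.0
ee_pos: [606.4, 166.0, 259.5]
tool_rot: [-0.006, 0.71, 0.704, 0.005]
wrist_force: [-0.9, -0.3, 0.7]
grip_width: 0.2
```

apply_moves([
  [[0, -0.01, 0], 0],
  [[0, -0.01, 0], 0],
  [[0, -0.008, 0], 0],
  [[0, -0.006, 0], 0],
])

```text
time_s: 3.4
ee_pos: [609.3, 134.1, 267.0]
tool_rot: [-0.006, 0.709, 0.705, 0.011]
wrist_force: [-1.3, 5.1, 3.8]
grip_width: 0.4
```

apply_moves([
  [[-0.003, -0.008, -0.004], 0],
  [[0, -0.008, -0.004], 0],
  [[0, -0.008, -0.004], 0],
  [[0, -0.008, -0.003], 0],
])

```text
time_s: 3.8
ee_pos: [608.2, 100.1, 255.0]
tool_rot: [-0.005, 0.709, 0.705, 0.014]
wrist_force: [-0.1, 2.6, 1.9]
grip_width: 0.5
```

```bash
python3 -c "
from h import *
look('2');s=read_state();print(s['ee_pos'],s['wrist_force'])"
```

```text
[608.00622489  98.63482638 254.63937532] [ 0.70583299 -0.26307046 -0.58416966]
```

View pics/l2.png

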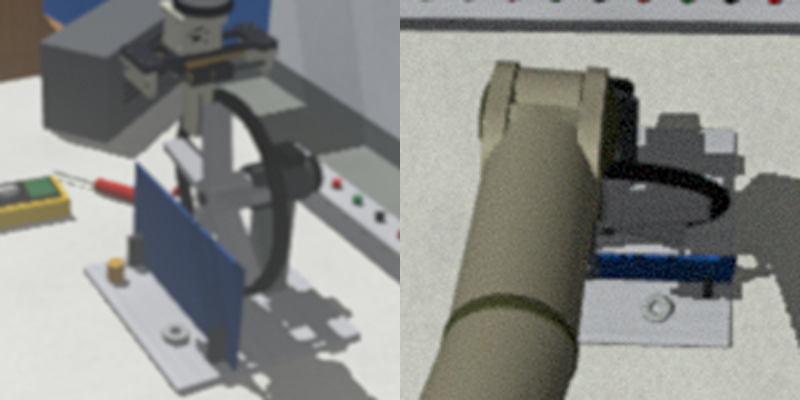

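apply_moves([
  [[0, -0.009, -0.002], 0],
  [[0, -0.009, -0.002], 0],
  [[0, -0.009, -0.002], 0],
  [[0, -0.009, -0.001], 0],
  [[0, -0.009, 0], 0],
])

```text
time_s: 4.4
ee_pos: [607.4, 52.5, 246.3]
tool_rot: [-0.006, 0.709, 0.706, 0.013]
wrist_force: [-0.4, 5.0, -1.4]
grip_width: 0.5
```

apply_moves([
  [[0, -0.008, 0], 0],
  [[0, -0.008, 0], 0],
  [[0, -0.006, 0], 0],
  [[0, 0, 0], 0],
])

```text
time_s: 4.8
ee_pos: [606.7, 26.7, 245.7]
tool_rot: [-0.006, 0.709, 0.705, 0.013]
wrist_force: [0.4, 2.6, 1.0]
grip_width: 0.3
```

```bash
python3 -c "
from h import *
look('3');s=read_state();print(s['ee_pos'],s['wrist_force'])"
```

```text
[606.7448663   27.30134737 245.65960956] [ 0.25050946  0.17027678 -0.00993842]
```

View pics/l3.png

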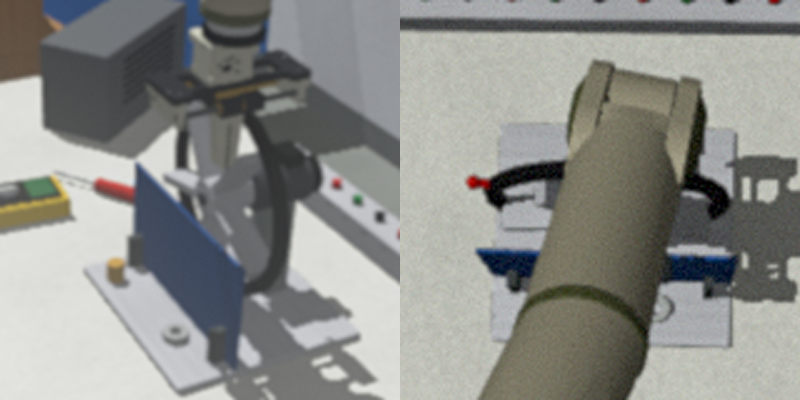

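apply_moves([
  [[0, 0.005, 0.03], 0],
  [[0, 0, 0.04], 0],
  [[0, 0.03, 0.03], 0],
  [[0, 0.045, 0], 0],
  [[-0.002, 0.045, 0], 0],
])

```text
time_s: 5.4
ee_pos: [604.8, 144.4, 350.4]
tool_rot: [-0.003, 0.714, 0.7, 0.011]
wrist_force: [0.8, 0.1, 0.2]
grip_width: 0.3
```

```bash
cat >> h.py <<'E'
def stem(tag):
    for n in 'st':
        c=dict(np.load(f'pics/{n}{tag}.png.npz'));im=c['pixels'][:,:,::-1].copy();hsv=cv2.cvtColor(im,cv2.COLOR_BGR2HSV)
        m=(((hsv[...,0]<8)|(hsv[...,0]>172))&(hsv[...,1]>130)&(hsv[...,2]>50)).astype(np.uint8)
        k,_,st,ce=cv2.connectedComponentsWithStats(m)
        for i in range(1,k):
            if st[i,4]>5:
                a,r=rigang(c,ce[i],0)
                if 135<r<180: print(n,ce[i].round(1),st[i].tolist(),'angle',a,'r',r)
E
python3 -c "
from h import *
stem('3');s=read_state();print(s['ee_pos'],s['wrist_force'])"
```

```text
t [201.  142.8] [197, 141, 9, 5, 30] angle -68.2 r 151.3
[604.84968296 144.39893167 350.43141722] [0.78471646 0.06078867 0.18077994]
```

apply_moves([
  [[0, 0.012, 0], 0],
  [[0, 0, -0.035], 0],
  [[0, 0, -0.035], 0],
  [[0, 0, -0.03], 0],
  [[0, 0, 0], 0],
])

```text
time_s: 5.9
ee_pos: [605.1, 163.5, 248.9]
tool_rot: [-0.001, 0.71, 0.704, 0.012]
wrist_force: [-0.2, -1.2, 0.4]
grip_width: 0.5
```

apply_moves([
  [[0, -0.01, 0], 0],
  [[0, -0.01, -0.002], 0],
  [[0, -0.009, -0.003], 0],
  [[0, -0.008, -0.003], 0],
  [[0, -0.008, -0.003], 0],
])

```text
time_s: 6.4
ee_pos: [609.1, 116.9, 244.5]
tool_rot: [0.001, 0.71, 0.704, 0.018]
wrist_force: [-0.2, 3.6, 1.9]
grip_width: 0.5
```

apply_moves([
  [[-0.002, -0.008, 0.001], 0],
  [[0, -0.008, 0.001], 0],
  [[0, -0.008, 0.001], 0],
  [[0, -0.008, 0.001], 0],
  [[0, -0.006, 0.001], 0],
])

```text
time_s: 6.9
ee_pos: [606.7, 73.7, 250.4]
tool_rot: [0.001, 0.71, 0.704, 0.018]
wrist_force: [0.1, 2.4, -2.8]
grip_width: 0.4
```

```bash
python3 -c "
from h import *
look('4');stem('4');s=read_state();print(s['ee_pos'],s['wrist_force'])"
```

```text
[606.8327912   72.86431298 250.53598652] [ 0.19983577 -0.08321191  0.36052599]
```

View pics/l4.png

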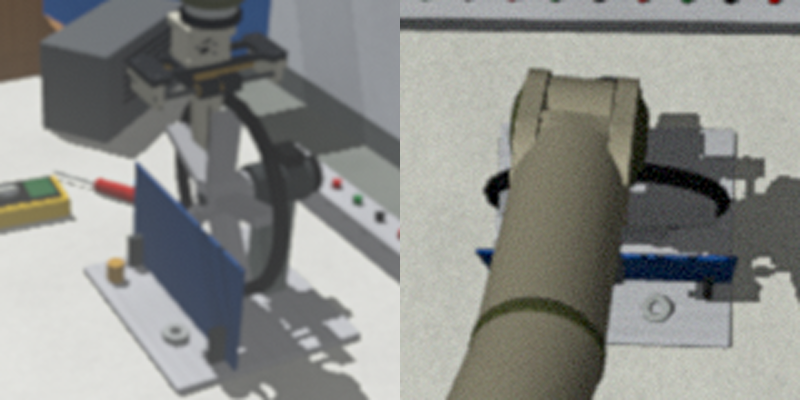

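apply_moves([
  [[0, -0.006, 0.002], 0],
  [[0, -0.006, 0.002], 0],
  [[0, -0.005, 0.002], 0],
  [[0, 0, 0], 0],
])

```text
time_s: 7.4
ee_pos: [606.1, 56.1, 256.2]
tool_rot: [0.0, 0.71, 0.704, 0.017]
wrist_force: [0.3, 1.5, 0.1]
grip_width: 0.7
```

apply_moves([
  [[0, 0.002, 0.03], 0],
  [[0, 0, 0.04], 0],
  [[0, 0, 0.05], 0],
  [[0, 0, 0.04], 0],
])

```text
time_s: 7.8
ee_pos: [602.8, 54.5, 416.1]
tool_rot: [-0.001, 0.711, 0.703, 0.011]
wrist_force: [0.9, 0.8, 0.7]
grip_width: 0.4
```

Go left high above, then look.

apply_moves([
  [[0, 0.045, 0], 0],
  [[0, 0.045, 0], 0],
  [[0, 0.03, 0], 0],
  [[0, 0, 0], 0],
])

```text
time_s: 8.2
ee_pos: [605.7, 172.9, 425.5]
tool_rot: [0.004, 0.714, 0.7, 0.017]
wrist_force: [0.8, 0.7, -0.4]
grip_width: 0.1
```

```bash
python3 -c "
from h import *
look('5');stem('5');s=read_state();print(s['ee_pos'],s['wrist_force'])"
```

```text
s [306.7 145. ] [306, 143, 2, 6, 9] angle -19.2 r 149.7
t [230.6 135.1] [228, 133, 6, 5, 17] angle -19.6 r 154.1
[606.06187189 168.20299316 425.7615593 ] [ 0.94908888  0.43275251 -0.87732471]
```

View pics/l5.png

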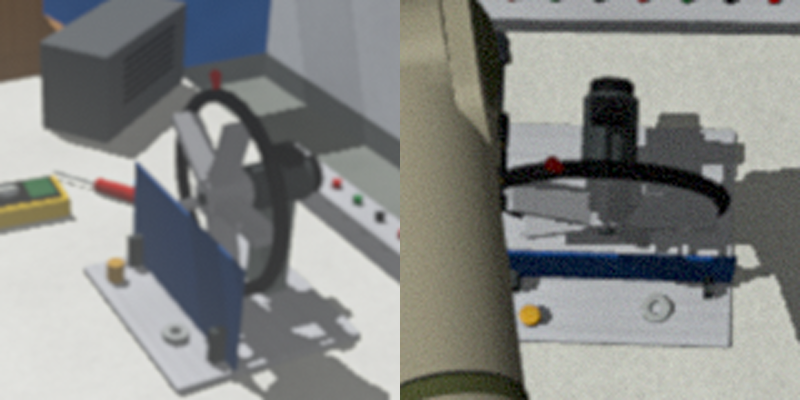

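apply_moves([
  [[-0.002, 0.02, -0.03], 0],
  [[0, 0, -0.04], 0],
  [[0, 0, -0.04], 0],
  [[0, 0, -0.04], 0],
  [[0, 0, -0.025], 0],
])

```text
time_s: 8.8
ee_pos: [607.6, 176.8, 251.4]
tool_rot: [0.01, 0.72, 0.694, 0.02]
wrist_force: [0.1, -1.3, -0.1]
grip_width: 0.7
```

apply_moves([
  [[0, 0, 0], 0],
])

```text
time_s: 8.9
ee_pos: [607.4, 175.9, 249.0]
tool_rot: [0.01, 0.721, 0.693, 0.019]
wrist_force: [1.4, 6.5, 2.5]
grip_width: -0.1
```

```bash
python3 -c "
from h import *
look('6');stem('6');s=read_state();print(s['ee_pos'],s['wrist_force'])"
```

```text
s [306.5 145.3] [306, 143, 2, 6, 11] angle -19.5 r 148.9
t [230.8 135.2] [228, 133, 6, 5, 20] angle -19.5 r 153.7
[607.75828152 175.36187923 251.07478085] [-0.68517321  0.63695391  0.28928101]
```

View pics/l6.png

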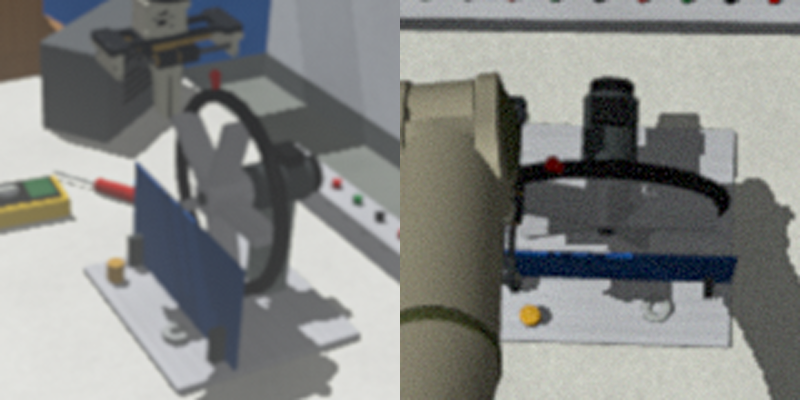

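apply_moves([
  [[0, 0.012, 0.004], 0],
  [[0, 0.006, -0.008], 0],
  [[0, 0, -0.012], 0],
  [[0, 0, -0.005], 0],
])

```text
time_s: 9.4
ee_pos: [609.3, 191.5, 231.7]
tool_rot: [0.012, 0.722, 0.692, 0.021]
wrist_force: [0.2, -0.7, 0.4]
grip_width: 0.5
```

apply_moves([
  [[-0.004, -0.008, 0], 0],
  [[0, -0.008, 0], 0],
  [[0, -0.008, 0], 0],
  [[0, -0.006, 0], 0],
])

```text
time_s: 9.8
ee_pos: [604.1, 175.6, 233.7]
tool_rot: [0.005, 0.718, 0.696, 0.028]
wrist_force: [-3.2, 14.4, 7.7]
grip_width: 0.3
```

```bash
python3 -c "
from h import *
look('7');stem('7');s=read_state();print(s['ee_pos'],s['wrist_force'])"
```

```text
s [307.6 145.1] [307, 143, 2, 6, 10] angle -17.1 r 149.8
t [232.9 134.9] [231, 133, 5, 5, 15] angle -17.1 r 155.1
[604.05928428 175.31966678 234.00742358] [-4.42535264 16.53731125 10.65499912]
```

View pics/l7.png

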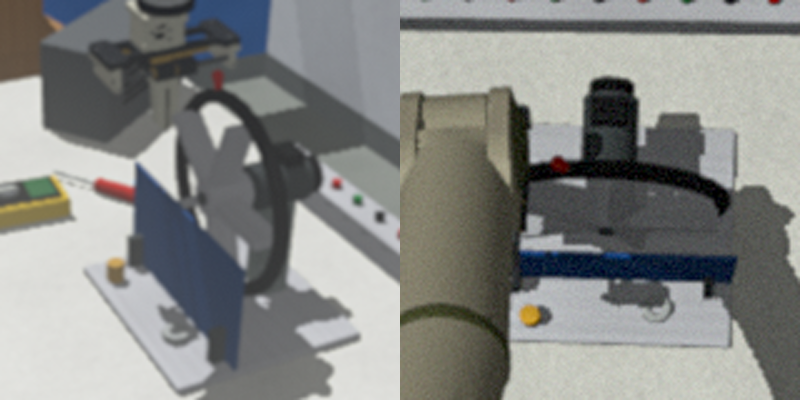

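apply_moves([
  [[0, -0.001, 0.004], 0],
  [[0, -0.003, 0.005], 0],
  [[0, -0.004, 0.005], 0],
  [[0, -0.004, 0.005], 0],
])

```text
time_s: 10.3
ee_pos: [603.4, 163.3, 254.9]
tool_rot: [0.004, 0.717, 0.696, 0.029]
wrist_force: [0.2, 2.1, -1.1]
grip_width: 0.6
```

```bash
python3 -c "
from h import *
look('8');stem('8');s=read_state();print(s['ee_pos'],s['wrist_force'])"
```

```text
s [311.9 146.5] [311, 144, 3, 7, 10] angle -7.9 r 149.9
t [243.2 135. ] [241, 133, 5, 5, 20] angle -7.3 r 151.0
[603.84558882 162.53020274 255.39085111] [-0.2758128   0.96159949  0.44403041]
```

apply_moves([
  [[0, -0.004, 0.002], 0],
  [[0, -0.003, 0.002], 0],
  [[0, 0, 0], 0],
])

```text
time_s: 10.7
ee_pos: [603.8, 156.9, 260.4]
tool_rot: [0.004, 0.718, 0.696, 0.031]
wrist_force: [-0.7, 1.5, 1.0]
grip_width: 0.5
```

```bash
python3 -c "
from h import *
look('9');stem('9');s=read_state();print(s['ee_pos'],s['wrist_force'])"
```

```text
s [313.9 148.2] [313, 146, 3, 6, 9] angle -3.7 r 148.1
t [246.6 134.4] [245, 132, 5, 6, 20] angle -3.7 r 156.8
[603.93883213 156.8496449  260.05957003] [-0.90250428  1.97974825  1.88037365]
```

View pics/l9.png

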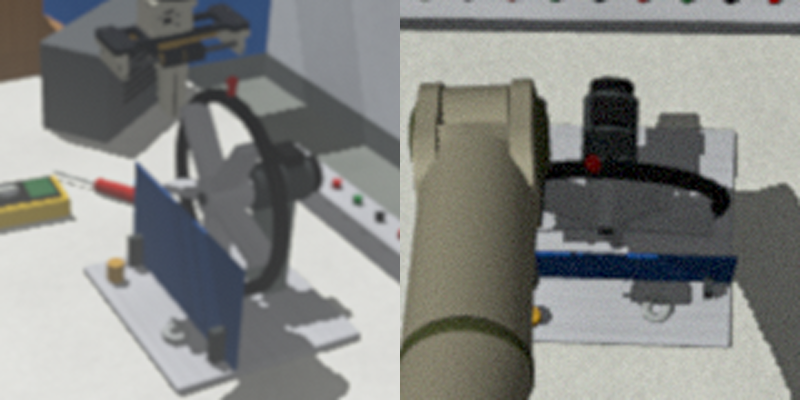

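```bash
python3 - <<'E'
from h import *
c=dict(np.load('pics/t9.png.npz'))
for z in(180,205,228):
  P=onplane(c,(170+210.5/2.5-.5,70+100/2.5),[0,0,1],z)-O;print(z,P@RX,P@RY)
# rim lateral extents from first images (unoccluded): outer edges zz1 pixel cols 25 and 715
T=dict(np.load('pics/top0.png.npz'))
for x,y in((25,120),(716,150)):
  P=onplane(T,(200+(x+.5)/7-.5,128+(y+.5)/7-.5),RX,RX@O)-O;print(P@RY,P[2])
E
```

```text
180 113.79451896297238 2.469261828287983
205 105.8801256187949 1.1254098092699907
228 98.59888374215173 -0.11093404822657657
137.64922755879306 215.31281364139863
-136.9768080147595 192.5554446576598
```

apply_moves([
  [[0, -0.003, 0.0015], 0],
  [[0, -0.003, 0.001], 0],
  [[0, 0, 0], 0],
])

```text
time_s: 11.1
ee_pos: [604.0, 153.4, 263.1]
tool_rot: [0.003, 0.717, 0.697, 0.032]
wrist_force: [-0.3, 1.7, 0.9]
grip_width: 0.4
```

```bash
python3 -c "
from h import *
look('10');stem('10');s=read_state();print(s['ee_pos'],s['wrist_force'])"
```

```text
s [315.2 148.4] [315, 146, 2, 7, 9] angle -1.0 r 150.0
t [249.1 134.7] [247, 133, 5, 5, 21] angle -1.4 r 154.0
[604.06740804 153.200909   262.91130101] [-1.68307518  2.5902488   3.62258493]
```

Small nudge more (~1.2°), then back off in +y and lift away.

apply_moves([
  [[0, -0.003, 0.001], 0],
  [[0, 0, 0], 0],
  [[0, 0.01, -0.003], 0],
  [[0, 0.015, 0], 0],
  [[0, 0.015, 0], 0],
])

```text
time_s: 11.7
ee_pos: [604.3, 189.3, 260.2]
tool_rot: [0.004, 0.718, 0.695, 0.031]
wrist_force: [0.4, -0.0, -0.8]
grip_width: 0.6
```

```bash
python3 -c "
from h import *
look('11');stem('11');s=read_state();print(s['ee_pos'],s['wrist_force'])"
```

```text
t [250.2 134.6] [248, 132, 5, 6, 18] angle -0.4 r 154.7
[603.95053696 191.90051793 259.84327714] [-0.5881067   0.20435947 -0.70436942]
```

View pics/l11.png

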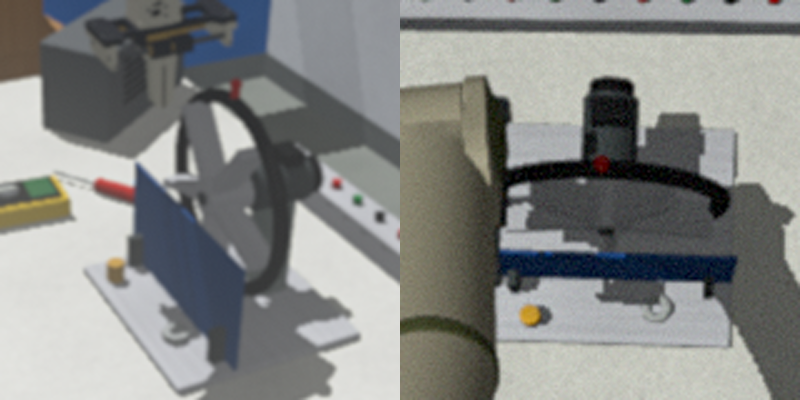

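Stem is upright within about half a degree, and the finger is free. Lift away clear of the rig and recheck.

apply_moves([
  [[0, 0.01, 0.04], 0],
  [[0, 0.03, 0.04], 0],
  [[-0.02, 0.04, 0.03], 0],
  [[-0.03, 0.03, 0.02], 0],
  [[-0.02, 0.02, 0], 0],
])

```text
time_s: 12.3
ee_pos: [534.1, 319.6, 391.3]
tool_rot: [0.005, 0.72, 0.694, 0.028]
wrist_force: [-0.2, -0.5, -0.1]
grip_width: 0.6
```

apply_moves([
  [[-0.02, 0.03, 0], 0],
  [[-0.01, 0.02, 0], 0],
  [[0, 0, 0], 0],
  [[0, 0, 0], 0],
])

```text
time_s: 12.7
ee_pos: [499.5, 374.9, 392.2]
tool_rot: [0.005, 0.717, 0.697, 0.029]
wrist_force: [-0.1, -0.3, 0.6]
grip_width: 0.8
```

```bash
python3 -c "
from h import *
look('12');stem('12');s=read_state();print(s['time_s'],s['ee_pos'],s['wrist_force'],abs(s['joint_vel']).max())
a=np.load('pics/side0.png.npz')['pixels'];b=np.load('pics/s12.png.npz')['pixels'];cv2.imwrite('pics/cmp.png',np.hstack([a[150:,180:],b[150:,180:]])[:,:,::-1])"
```

```text
s [315.5 147. ] [314, 146, 4, 4, 11] angle -0.6 r 154.8
t [249.8 134.7] [247, 132, 7, 7, 34] angle -0.9 r 153.7
12.8 [499.89967676 374.30987597 392.16633135] [0.39039933 0.47096489 0.35828899] 0.012088903956134994
```

View pics/cmp.png

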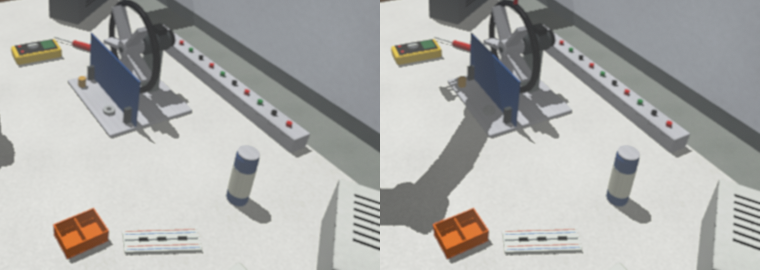

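View pics/l12.png

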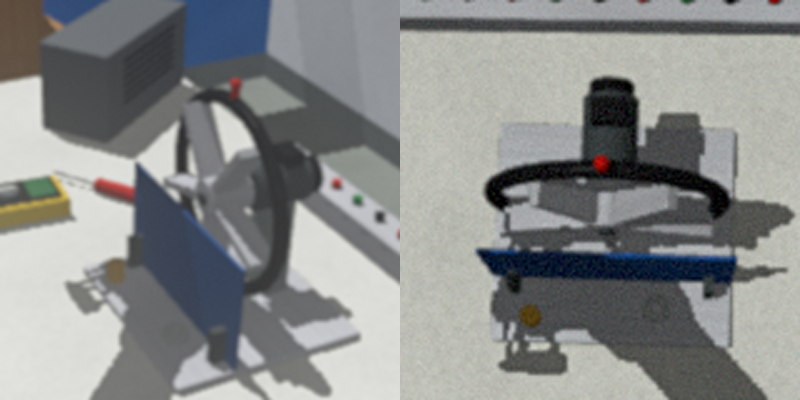

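The pictures show the stem upright (about −0.8°, near side (235,85) and top (601,163) in the crops). The loose things are in place and the arm is clear.

```bash
python3 -c "
from plant import hand_in
print(hand_in())"
```

```text
the job is handed in; nothing more can be done
None
```

The red stem now points up, and I handed the job in at about 12.8 s on the robot's clock. No verdict is reported.

- **How the wheel was turned:** The stem started at the lower left, about −144°, hidden behind the guard. I turned the wheel clockwise in three pushes with the closed fingertips, each on the next spoke along. The last push came on the left-hand spoke, so the gripper's body stayed clear of the stem.
- **Stem:** The last check put it at −0.6° in the side view and −0.9° in the top view, against a limit of 5°. The rig's centre is known to about 1 mm, which adds roughly 0.5° of doubt.
- **Wheel and arm:** After I backed off, the wheel showed no movement beyond measurement noise (−0.4° before the arm retreated, −0.6° and −0.9° after). The arm is well clear, with about zero wrist force.
- **Loose things:** Comparing the first and last side pictures by eye, everything looks where it was. I did not measure the positions, and the coupling and bearing were in the arm's shadow.
- **One upset:** The third push jammed briefly by friction, with a wrist force of about 20 N against limits of 60 N on the wheel and 120 N at the wrist. I freed it by pushing upwards along the spoke's arc. All other pushes read about 2–6 N at the wrist.

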